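# Lock the specimen chest

## Robot

A 6-joint arm with a two-finger parallel gripper is mounted at the origin on a cart in front of the work surface, level with it; the furniture and walls round the work are solid. World frame = base frame: x ahead of the robot, y to its left, z up, the work surface at z = 0. Lengths are in m, angles in rad, forces in N, time in s.
With the tool pointing down it reaches from about 0.3 to 0.95 m from the base axis. Payload 3.1 kg.
Tool frame: the origin (TCP) lies midway between the tips of the shut fingers; the grasp point (between the pads) lies 19 mm behind it; z points along the fingers, y is the direction in which the jaws open and shut (so a half turn about z gives the same grasp; the last joint's range is limited). The gripper opens to 85 mm and grips with 20 to 120 N. Pads are 22 mm wide; open, the fingers measure 114 mm over their backs; the gripper's body (76 mm by 85 mm) begins 54 mm behind the grasp point. The pads swing forward as they close: fully open they stand 13 mm farther back than shut.
Start: joints at [-0.07, 0.308, 1.634, -0, 1.2, -0.07], TCP at [0.625, -0, 0.231] pointing down, gripper open.
Joint ranges: [-3.06, 3.06], [-0.79, 1.96], [0.05, 2.63], [-1.19, 4.34], [0.05, 2.64], [-2.94, 2.94]. Speed limits (rad/s): [2.79, 2.79, 3.14, 3.14, 3.14, 3.14].

## Interface

Orientations are given as a unit quaternion [x, y, z, w].
In Python, from rig import robot gives the robot as it stands. The module is installed in compiled form; this text tells all that it offers.
- The arm moves only by the shell command python3 -m handwheel 'ROWS' [FORCE]. ROWS is JSON, one flat list of numbers, 7 for each row, row after row: the turn, a rotation vector about the tool's x, y, z in rad, then the shift along the tool's x, y, z in mm, then the closure, from -1 (fully open) to 1 (shut), so that 0 is half open. A call has 1 to 20 rows; each row is the pose to reach, as a shift and turn from the pose commanded when the call began, along the tool's axes at that moment; what a row does not reach only later rows make up. A row lasts 1/8 s, in which the tool goes at most 62.5 mm and 10.7 degrees, less where a joint would pass 70% of its speed; a pose out of reach is approached as far as the arm can. A call with a gripper value outside its range is refused whole. The fingers move at their own pace and stop on an object; FORCE is the grip in N (left out, the last holds). Time passes only in rows, so rows that repeat a pose let the fingers close. It gives the time, the measured TCP pose, the force and the opening at its end, in the units of the state.
- robot.state(): the state, without advancing time (a new reading comes with each control period).
- robot.capture(name): name is "scene" or "side" or "wrist"; returns a dict with "color" (420x560x3 uint8, red, green, blue), "fov_y" (degrees; the focal length in pixels is half the picture's height over the tangent of half this angle, whatever the lens; pixels are square), "cx", "cy" (the principal point, pixels), "k1" (the pictures are not rectified: a ray, as slopes to the right and down, at radius r is drawn at 1 + k1 r^2 times it, then the intrinsics apply), "world_from_camera" (4x4, takes a point from camera to world coordinates). Camera axes: x right, y down, z forward; pixel columns grow to the right and rows downward; lengths in m; the calibration is good to about 2 mm. A picture is of the moment at which its call begins. There is no depth.
- robot.close_job(): hands the job in, once; it reports no verdict.
The state is a dict: "time_s": time; "joint_positions": joint angles; "dq": joint speeds; "effort": joint torques, N m; "eef_pos": TCP position; "orientation": TCP orientation; "wrist_force": force on the tool from outside, world axes, zero at the start; "ft_torque": the same for the moment, N m; "opening": opening from 0.0 (shut) to 1.0 (fully open).
Only numpy, scipy, OpenCV 4.12 (cv2) and the standard library are available. Lean on these libraries where they do the work, as an engineer would, in place of code of your own. Each camera call takes 0.05 s, during which the arm holds its last target.

## Task

Lock the specimen chest: swing its hasp forward over the staple so that it hangs flat on the chest's front, then take the red-topped locking pin from the stand and push it straight down through the staple's loop until its collar rests on the loop. Let go of it there, and leave the blue-topped pin in the stand.

Things in the scene. Friction and masses are not known exactly. Their poses are not given: they have to be found in the camera images.
- staple_eye (a point): Centre of the loop of the chest's staple: a level U of 6 mm steel bar, 65 mm above the table, standing out from the front of a fixed chest (blue, white shut lid, 160x200x120 mm, front face at x +34 mm, lid top at z +55). Chest axes: x into the chest, away from the robot, y left, z up. Free loop: y -11 to +11 mm, x from outer bar at -11 to the shut hasp at +23; bar top at z +3.
- hasp (a joint): Steel hasp with red lip, 64 mm wide, 95 long; rad: 0 hangs shut flat on the chest front, staple through its slot; 3.14 upright; starts leaning back over the lid at its stop, 3.75, lip 55 mm behind and 78 above the hinge. Hinge along y, at x +29, z +47 mm from the loop centre. Swings freely and falls by its weight to the side it leans: pushed from behind well past upright, it drops shut.
- red_pin_grip (a point): Middle of the pin's red round grip (22 mm diameter, 40 tall), z up along the pin. Below the grip a steel collar (36 diameter, 5 thick), then a shank 10 in diameter, 45 long; tapered tip 70 mm below this point. Stands upright in the fixed white stand (50x180x50 mm high) right of the chest, this point 75 mm above the table. 80 g. With the collar on the loop it is 28 mm above the loop centre.
- blue_pin_grip (a point): Middle of the grip of the other pin: the same, but with a blue grip, in the stand's other hole 110 mm away. Which hole holds which pin varies. It stays there.

How it is judged:
On the way, in this order (a step that is already met when the one before it is completed fails the run):
1. the hasp hangs shut over the staple, with the loop still empty (value of joint hasp below 0.17 rad and distance between red_pin_grip and staple_eye above 0.06 m), for 0.2 s.
2. the red pin stands down through the loop (value of joint hasp below 0.17 rad and x of red_pin_grip in the frame of staple_eye between -0.016 and 0.016 m and y of red_pin_grip in the frame of staple_eye between -0.014 and 0.014 m and z of red_pin_grip in the frame of staple_eye between 0.015 and 0.037 m and angle between red_pin_grip's own z axis and vertical below 0.25 rad), for 0.2 s.
At the end, for the whole second after the job is handed in: The hasp hangs shut (within 0.17 rad) and the red pin stands at rest, upright within 0.25 rad, through the staple's loop (its axis within 16 mm in x and 14 mm in y of the loop's centre) with its collar on the loop (within 9 mm); the blue pin is within 30 mm of where it stood (all of step 2 and linear speed of red_pin below 0.02 m/s and distance of blue_pin_grip from where it was at the start of the episode below 0.03 m); the robot touches nothing.
It fails at once if the blue pin is pulled out or pushed away (moved more than 30 mm) (distance of blue_pin_grip from where it was at the start of the episode above 0.03 m).
It also fails if it takes over 51 s, if anything falls off the work surface, if the arm or the gripper's body presses on something with over 40 N, if the wrist force passes 120 N, or if a joint passes its speed limit or range.

## Working session

There is one attempt and no reset: what is moved stays moved. The work goes in short steps, Python scripts to look and compute and a shell command to move; the robot and the scene stay as the last step left them, time stands still between calls to the robot, and variables do not carry over. Pictures are saved under pics/ and viewed, and the job is handed in when it is done.

```bash
mkdir -p pics; cat > h.py <<'E'
import numpy as np, cv2
from rig import robot
def cap(n,fn):
    c=robot.capture(n); cv2.imwrite('pics/'+fn+'.png',c['color'][:,:,::-1]); return c
def K(c):
    h=c['color'].shape[0]; f=h/2/np.tan(np.radians(c['fov_y'])/2)
    return np.array([[f,0,c['cx']],[0,f,c['cy']],[0,0,1.]])
def D(c): return np.array([c['k1'],0,0,0,0.])
def ray(c,u,v):
    p=cv2.undistortPoints(np.array([[[u,v]]],float),K(c),D(c))[0,0]
    T=np.array(c['world_from_camera']); return T[:3,3],T[:3,:3]@np.array([p[0],p[1],1])
def onz(c,u,v,z):
    o,d=ray(c,u,v); return o+d*(z-o[2])/d[2]
def tri(rs):
    A=np.zeros((3,3));b=np.zeros(3)
    for o,d in rs:
        d=d/np.linalg.norm(d);P=np.eye(3)-np.outer(d,d);A+=P;b+=P@o
    x=np.linalg.solve(A,b)
    return x,[np.linalg.norm(np.cross(x-o,d/np.linalg.norm(d))) for o,d in rs]
def proj(c,X):
    T=np.linalg.inv(np.array(c['world_from_camera']))
    return cv2.projectPoints(np.array(X,float).reshape(-1,1,3),cv2.Rodrigues(T[:3,:3])[0],T[:3,3],K(c),D(c))[0][:,0]
E
python3 - <<'E'
from h import *
import pickle
C={}
for n in ['scene','side','wrist']:
    C[n]=cap(n,n+'0'); c=C[n]; print(n,c['fov_y'],c['cx'],c['cy'],c['k1'],np.round(c['world_from_camera'],3).tolist())
pickle.dump(C,open('c0.pkl','wb'))
print(robot.state())
E
```

```text
scene 53.06462030071401 278.5633485264538 204.65316476436345 -0.08588520371846446 [[0.838, -0.307, 0.451, 0.076], [-0.545, -0.44, 0.714, -0.827], [-0.02, -0.844, -0.536, 0.624], [0.0, 0.0, 0.0, 1.0]]
side 48.47771949442125 281.77556119975117 210.9434225626349 -0.0505243710311072 [[0.998, -0.02, 0.061, 0.469], [-0.063, -0.476, 0.877, -0.915], [0.011, -0.879, -0.476, 0.535], [0.0, 0.0, 0.0, 1.0]]
wrist 59.56317153835978 285.22486166642244 211.88920259222917 0.01913719334242409 [[1.0, 0.001, -0.002, 0.624], [0.0, -0.945, -0.326, 0.085], [-0.002, 0.326, -0.945, 0.373], [0.0, 0.0, 0.0, 1.0]]
{'time_s': 0.15, 'joint_positions': array([-6.96779735e-02,  3.08860225e-01,  1.63487246e+00, -5.04322404e-05,
        1.19967647e+00, -6.97048880e-02]), 'dq': array([ 0.00041141, -0.00382059, -0.00608464, -0.00134218,  0.00011646,
       -0.00050269]), 'effort': array([-7.71605373e-04, -4.15801048e+01, -2.77146006e+01, -1.83032253e-04,
        6.02632252e-03, -2.39092765e-05]), 'eef_pos': array([6.24367859e-01, 1.56322036e-05, 2.30286819e-01]), 'orientation': array([ 7.07090492e-01,  7.07122486e-01, -6.13676869e-04, -6.69979509e-04]), 'wrist_force': array([-0.2567549 ,  0.13306477, -0.24709793]), 'ft_torque': array([ 0.01780543, -0.01033576, -0.01194544]), 'opening': 1.0015588848574348}
```

View pics/scene0.png

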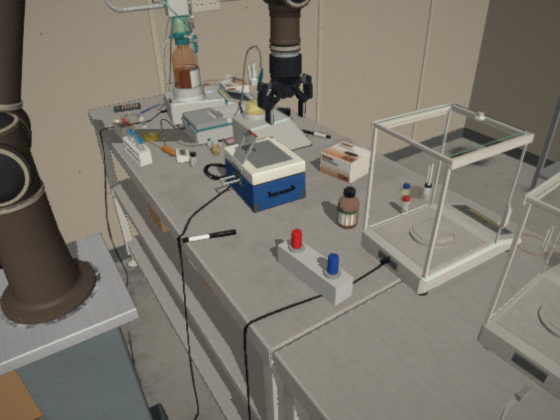

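View pics/side0.png

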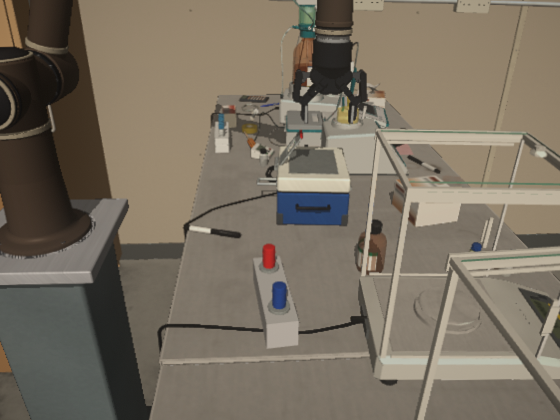

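View pics/wrist0.png

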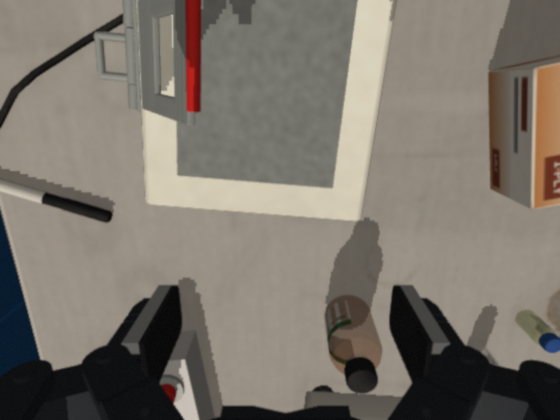

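The wrist view shows the staple U at about (113,55), the hasp's red lip at (193,55) and the lid's right-front corner at (148,203). Scene and side show the red pin nearer the chest and the blue pin farther away. I'll zoom in on these.

```bash
python3 - <<'E'
from h import *
import pickle
C=pickle.load(open('c0.pkl','rb'))
def z(n,x,y,w,h,s): return cv2.resize(C[n]['color'][y:y+h,x:x+w,::-1],None,fx=s,fy=s,interpolation=cv2.INTER_CUBIC)
cv2.imwrite('pics/z1.png',z('scene',205,130,120,90,6))
cv2.imwrite('pics/z2.png',z('side',245,130,120,90,6))
cv2.imwrite('pics/z3.png',z('wrist',80,0,320,225,2.5))
for n in ['scene','side']:
    im=C[n]['color'].astype(int);r,g,b=im[...,0],im[...,1],im[...,2]
    for nm,m in [('red',(r>150)&(g<70)&(b<70)),('blue',(b>90)&(r<60)&(b-g>50))]:
        k,l,st,ce=cv2.connectedComponentsWithStats(m.astype(np.uint8))
        print(n,nm,[(st[i].tolist(),ce[i].round(1).tolist()) for i in range(1,k) if st[i][4]>30])
E
```

```text
scene red [([292, 229, 10, 20, 142], [296.9, 238.0])]
scene blue [([329, 254, 9, 20, 151], [333.2, 263.5])]
side red [([264, 245, 10, 24, 200], [268.3, 255.8])]
side blue [([274, 287, 10, 22, 154], [278.4, 297.2])]
```

View pics/z1.png

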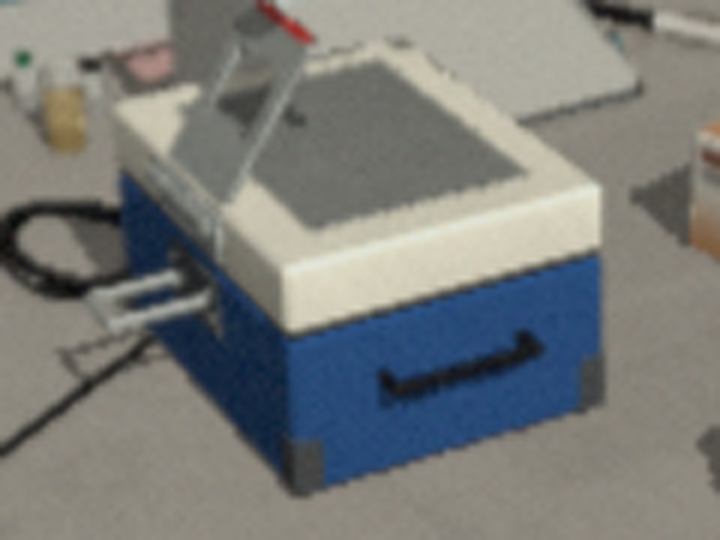

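View pics/z2.png

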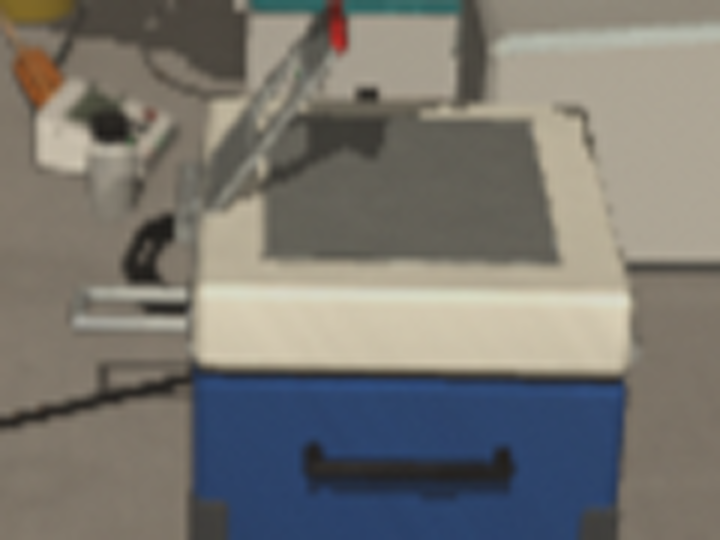

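View pics/z3.png

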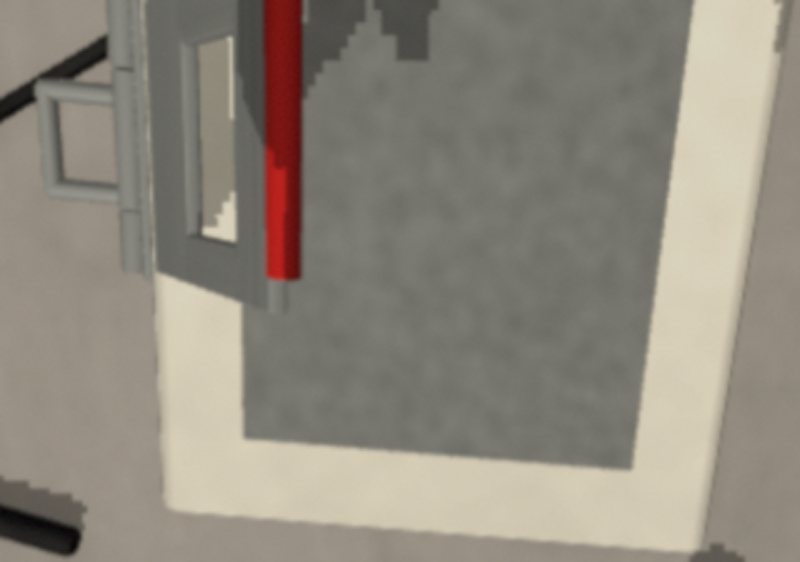

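```bash
python3 - <<'E'
from h import *
import pickle
C=pickle.load(open('c0.pkl','rb'))
w=C['wrist'];f=lambda u,v,z:onz(w,80+u/2.5,v/2.5,z).round(4)
print('outer bar centre ends',f(46,90,.065),f(53,189,.065))
print('leg', f(110,94,.065),f(110,189,.065))
P=f(46,90,.065);Q=f(53,189,.065);print('len(28)',np.linalg.norm(P-Q))
print('lid corners FR,BR',a:=f(167,507,.12),b:=f(700,550,.12),'yaw',np.degrees(np.arctan2((b-a)[1],(b-a)[0])),np.linalg.norm(b-a))
print('front edge pt',f(157,350,.12))
# lip ends
for (ul,vl) in [(282,278),(282,295)]: print('lip end z .19',f(ul,vl,.19))
s=lambda n,u,v:(C[n],dict(scene=(205,130),side=(245,130))[n][0]+u/6,dict(scene=(205,130),side=(245,130))[n][1]+v/6)
# staple outer corners in scene/side -> on z
for n,uv in [('scene',(92,296)),('scene',(112,328)),('side',(88,294)),('side',(78,322))]:
    print(n,onz(*s(n,*uv),.065).round(4))
for n,uv in [('scene',(287,262)),('side',(197,280)),('scene',(600,185)),('side',(628,292))]:
    print('lid',n,onz(*s(n,*uv),.12).round(4))
# pins
for nm,a,b in [('red',(296.9,238),(268.3,255.8)),('blue',(333.2,263.5),(278.4,297.2))]:
    x,e=tri([ray(C['scene'],*a),ray(C['side'],*b)]);print(nm,x.round(4),np.round(e,4))
    print(onz(C['scene'],*a,.075).round(4),onz(C['side'],*b,.075).round(4))
E
```

```text
outer bar centre ends [0.4825 0.1189 0.065 ] [0.4799 0.091  0.065 ]
leg [0.5016 0.118  0.065 ] [0.4976 0.0911 0.065 ]
len(28) 0.028020885068105905
lid corners FR,BR [0.5241 0.0041 0.12  ] [ 0.6789 -0.0089  0.12  ] yaw -4.800397237601058 0.15534490657887687
front edge pt [0.527 0.049 0.12 ]
lip end z .19 [0.5796 0.0726 0.19  ]
lip end z .19 [0.5794 0.0694 0.19  ]
scene [0.4862 0.12   0.065 ]
scene [0.4803 0.0877 0.065 ]
side [0.4854 0.116  0.065 ]
side [0.4809 0.0895 0.065 ]
lid scene [0.5272 0.0056 0.12  ]
lid side [0.5229 0.0059 0.12  ]
lid scene [ 0.678  -0.0121  0.12  ]
lid side [ 0.6771 -0.0101  0.12  ]
red [ 0.4933 -0.2371  0.0797] [0.0008 0.0008]
[ 0.4977 -0.2308  0.075 ] [ 0.4933 -0.2315  0.075 ]
blue [ 0.5052 -0.3455  0.0769] [0.0022 0.0022]
[ 0.5086 -0.3411  0.075 ] [ 0.5046 -0.3464  0.075 ]
```

```bash
python3 -m handwheel '[0,0,-0.18,20,0,0,0.3, 0,0,-0.36,40,0,0,0.3, 0,0,-0.54,60,0,0,0.3, 0,0,-0.72,80,0,0,0.3, 0,0,-0.9,93,0,0,0.3, 0,0,-1.08,93,0,0,0.3, 0,0,-1.26,93,0,0,0.3, 0,0,-1.44,93,3,0,0.3, 0,0,-1.484,93,3,0,0.3, 0,0,-1.484,93,3,20,0.3, 0,0,-1.484,93,3,45,0.3, 0,0,-1.484,93,3,62,0.3, 0,0,-1.484,93,3,62,0.3]'
python3 - <<'E'
from h import *
c=cap('side','side1');cap('wrist','wrist1');print(robot.state()['joint_positions'])
cv2.imwrite('pics/z4.png',cv2.resize(c['color'][60:240,200:420,::-1],None,fx=3.5,fy=3.5))
E
```

```text
time_s: 1.78
eef_pos: [0.626, 0.0928, 0.1662]
orientation: [0.044, 0.999, -0.0, -0.003]
wrist_force: [0.7, -0.2, 0.4]
opening: 0.353
[ 7.83845151e-02  3.88349647e-01  1.65888955e+00  4.55268424e-05
  1.09444317e+00 -1.40541092e+00]
```

View pics/z4.png

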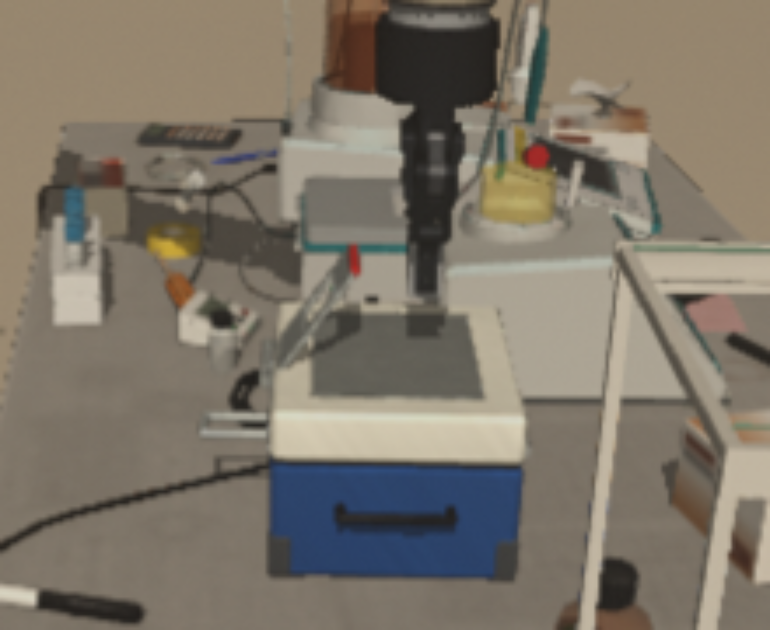

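View pics/wrist1.png

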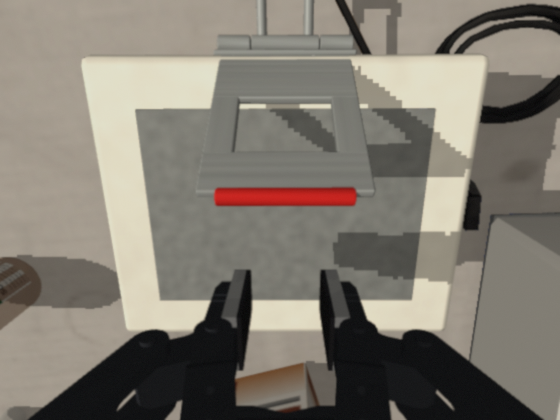

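```bash
python3 -m handwheel '[0,0,0,15,0,0,0.3, 0,0,0,30,0,0,0.3, 0,0,0,45,0,0,0.3, 0,0,0,60,0,0,0.3, 0,0,0,75,0,0,0.3, 0,0,0,90,0,0,0.3, 0,0,0,105,0,0,0.3, 0,0,0,120,0,0,0.3, 0,0,0,135,0,0,0.3, 0,0,0,150,0,0,0.3, 0,0,0,155,0,0,0.3, 0,0,0,155,0,0,0.3, 0,0,0,155,0,-50,0.3, 0,0,0,155,0,-84,0.3, 0,0,0,155,0,-84,0.3,0,0,0,155,0,-84,0.3]'
python3 - <<'E'
from h import *
import pickle
c=cap('side','side2');w=cap('wrist','wrist2');pickle.dump({'side':c,'wrist':w},open('c2.pkl','wb'))
cv2.imwrite('pics/z5.png',cv2.resize(c['color'][60:240,200:420,::-1],None,fx=3.5,fy=3.5))
E
```

```text
time_s: 3.88
eef_pos: [0.4734, 0.1063, 0.2527]
orientation: [0.043, 0.999, -0.0, -0.0]
wrist_force: [0.2, -0.3, -1.2]
opening: 0.35
```

View pics/z5.png

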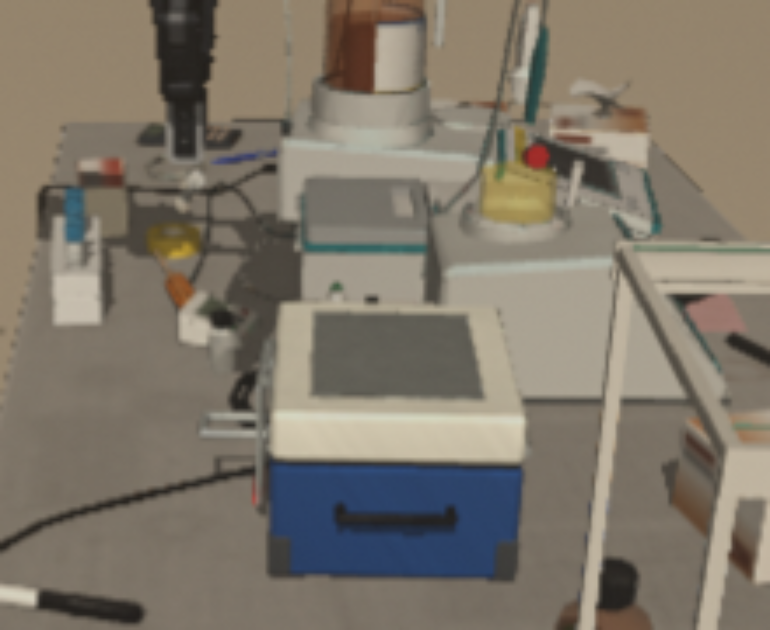

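View pics/wrist2.png

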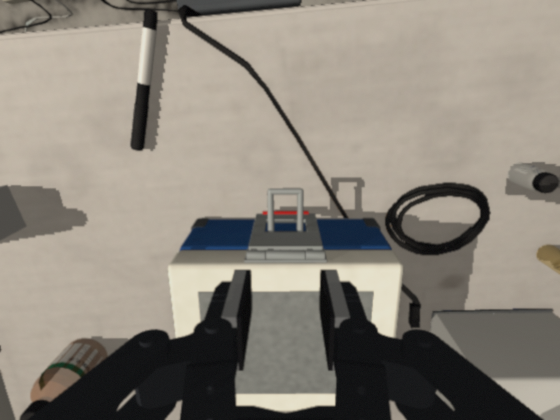

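The hasp hangs shut: its red lip is at the bottom of the chest front in side (about (255,495) in the zoom), and the staple comes through it at wrist (285,207). Next I'll measure the staple again from this view.

```bash
python3 - <<'E'
from h import *
import pickle
C=pickle.load(open('c2.pkl','rb'))
cv2.imwrite('pics/z6.png',cv2.resize(C['wrist']['color'][170:270,225:345,::-1],None,fx=6,fy=6,interpolation=cv2.INTER_CUBIC))
E
```

```text
(no output)
```

View pics/z6.png

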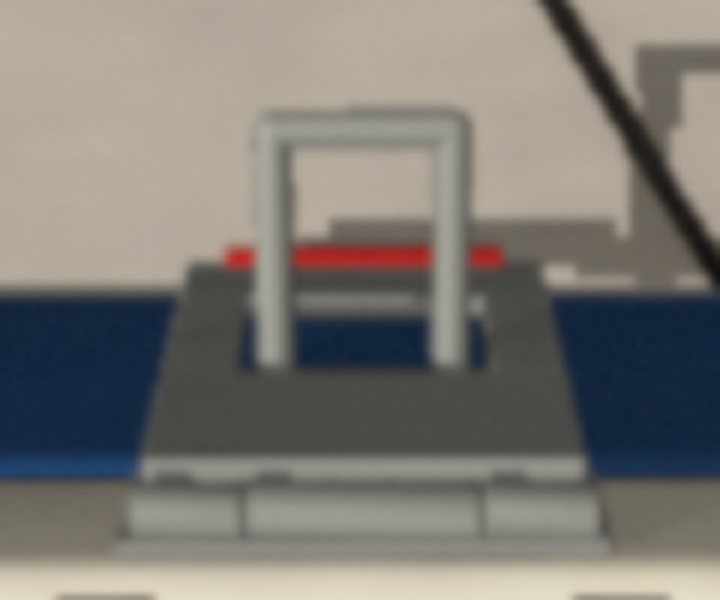

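```bash
python3 - <<'E'
from h import *
import pickle
w=pickle.load(open('c2.pkl','rb'))['wrist']
f=lambda u,v,z:onz(w,225+u/6,170+v/6,z)
a=f(275,128,.065);b=f(452,128,.065);print(a,b,np.linalg.norm(a-b))
d=(b-a)/np.linalg.norm(b-a);ax=np.array([d[1],-d[0],0]);print('yaw',np.degrees(np.arctan2(ax[1],ax[0])),'eye',(a+b)/2+.014*ax)
h=(f(125,512,.112)+f(605,512,.112))/2; print('hinge->eye',h-.029*np.array([.996,-.087,0]))
print('bar legs at hasp',f(272,368,.065),f(448,368,.065))
E
```

```text
[0.48056992 0.09241353 0.065     ] [0.48294234 0.11981916 0.065     ] 0.027508121800869652
yaw -4.947590641838221 eye [0.49570396 0.10490892 0.065     ]
hinge->eye [0.49586329 0.10510995 0.112     ]
bar legs at hasp [0.5205015  0.08795423 0.065     ] [0.52294941 0.11624394 0.065     ]
```

```bash
python3 - <<'E'
from h import *
import pickle
C=pickle.load(open('c0.pkl','rb'))
print([onz(C['scene'],u,v,0).round(3) for u,v in [(364,243),(422,294)]],[onz(C['side'],u,v,0).round(3) for u,v in [(360,310),(378,384)]])
print(tri([ray(C['scene'],372,125),ray(C['side'],380,135)]),tri([ray(C['scene'],442,158),ray(C['side'],408,192)]))
E
```

```text
[array([ 0.677, -0.258,  0.   ]), array([ 0.657, -0.456,  0.   ])] [array([ 0.65 , -0.296,  0.   ]), array([ 0.643, -0.458,  0.   ])]
(array([ 0.65952754, -0.26145296,  0.30648895]), [np.float64(0.00037329068512396816), np.float64(0.0003732906851239086)]) (array([ 0.64747694, -0.44369739,  0.30547637]), [np.float64(0.004321532415093349), np.float64(0.0043215324150933975)])
```

```bash
python3 -m handwheel '[0,0,0,-10,-40,0,-0.3, 0,0,0,-25,-85,0,-1, 0,0,0,-40,-140,0,-1, 0,0,0,-55,-195,0,-1, 0,0,0,-68,-250,0,-1, 0,0,0,-80,-300,0,-1, 0,0,0,-86,-334,0,-1, 0,0,0,-86,-334,0,-1, 0,0,0,-86,-334,0,-1]'
python3 - <<'E'
from h import *
import pickle
w=cap('wrist','wrist3');pickle.dump({'wrist':w},open('c3.pkl','wb'))
E
```

```text
time_s: 5.1
eef_pos: [0.5295, -0.233, 0.2517]
orientation: [0.044, 0.999, 0.001, -0.001]
wrist_force: [-0.6, -0.2, -0.8]
opening: 0.998
```

View pics/wrist3.png

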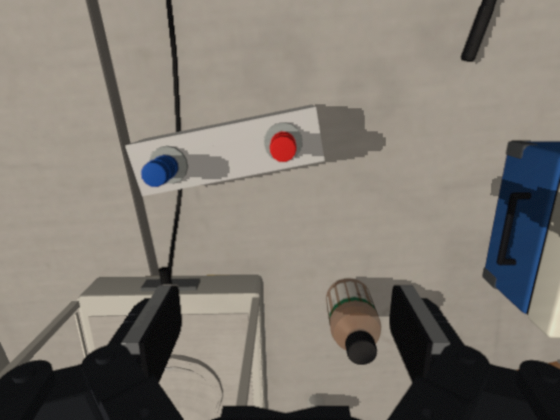

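Red grip top is at (284,147) with its collar at (283,142); the blue grip top is at (155,173). I'll zoom in to measure.

```bash
python3 - <<'E'
from h import *
import pickle
w=pickle.load(open('c3.pkl','rb'))['wrist']
cv2.imwrite('pics/z7.png',cv2.resize(w['color'][90:210,120:340,::-1],None,fx=3.6,fy=3.6,interpolation=cv2.INTER_CUBIC))
cv2.imwrite('pics/z8.png',cv2.resize(w['color'][110:180,250:320,::-1],None,fx=8,fy=8,interpolation=cv2.INTER_CUBIC))
im=w['color'].astype(int);r,g,b=im[...,0],im[...,1],im[...,2]
m=((r>90)&(g<60)&(b<60)).astype(np.uint8)
cs=max(cv2.findContours(m,0,2)[0],key=cv2.contourArea);print(cv2.boundingRect(cs),cv2.minEnclosingCircle(cs))
p=cs[:,0];print(p.min(0),p.max(0))
E
```

```text
(270, 132, 27, 29) ((283.0, 146.0), 14.560319900512695)
[270 132] [296 160]
```

View pics/z8.png

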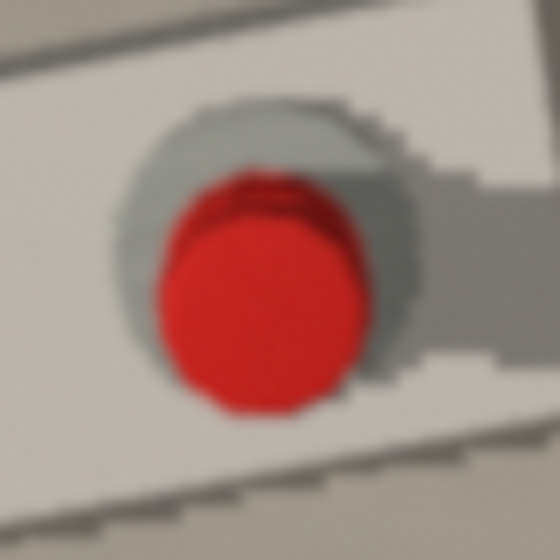

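```bash
python3 - <<'E'
from h import *
import pickle
w=pickle.load(open('c3.pkl','rb'))['wrist']
print(onz(w,282.6,148.7,.095),onz(w,282.9,139.8,.055))
print('diam',onz(w,250+158/8,148.7,.095)-onz(w,250+371/8,148.7,.095),onz(w,250+115/8,139.8,.055)-onz(w,250+420/8,139.8,.055))
print('blue',onz(w,155,173,.095))
s=robot.state();print(s['eef_pos'],s['orientation'])
E
```

```text
[ 0.49376657 -0.23138952  0.095     ] [ 0.49209944 -0.23115561  0.055     ]
diam [-0.00188432 -0.02161222  0.        ] [-0.00303238 -0.03479814  0.        ]
blue [ 0.50473025 -0.33874804  0.095     ]
[ 0.52971298 -0.2326643   0.25210357] [ 4.31324737e-02  9.99068581e-01  7.34289181e-04 -1.01080672e-03]
```

```bash
python3 -m handwheel '[0,0,0,20,-2,20,-1, 0,0,0,37,-2,60,-1, 0,0,0,37,-2,105,-1, 0,0,0,37,-2,145,-1, 0,0,0,37,-2,170,-1, 0,0,0,37,-2,185,-1, 0,0,0,37,-2,191,-1, 0,0,0,37,-2,191,-1]' 40
python3 - <<'E'
from h import *
w=cap('wrist','wrist4');print(robot.state()['eef_pos'])
E
```

```text
time_s: 6.15
eef_pos: [0.4938, -0.2324, 0.0627]
orientation: [0.043, 0.999, -0.0, 0.0]
wrist_force: [0.1, 0.7, -0.1]
opening: 1.0
[ 0.49411213 -0.23278046  0.06319033]
```

View pics/wrist4.png

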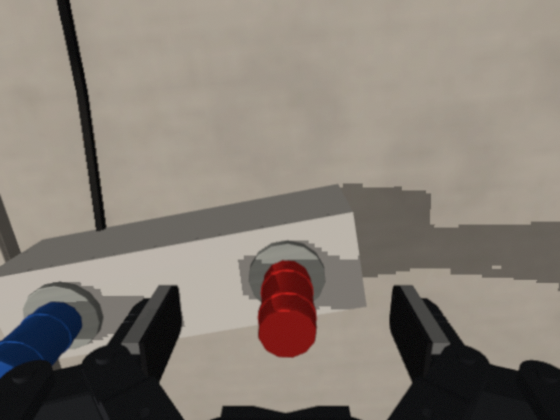

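Red grip sits at (287,310), centred between the open fingers. The blue pin is clear of the left finger. Closing.

```bash
python3 -m handwheel '[0,0,0,0,0,0,0, 0,0,0,0,0,0,0.5, 0,0,0,0,0,0,1, 0,0,0,0,0,0,1, 0,0,0,0,0,0,1, 0,0,0,0,0,0,1]' 40
python3 -m handwheel '[0,0,0,0,0,-10,1, 0,0,0,0,0,-30,1, 0,0,0,0,0,-60,1, 0,0,0,0,0,-100,1, 0,0,0,0,0,-130,1,0,0,0,0,0,-130,1]'
python3 - <<'E'
from h import *
import pickle
C={n:cap(n,n+'5') for n in ['wrist','side','scene']};pickle.dump(C,open('c5.pkl','wb'))
s=robot.state();print(s['eef_pos'],s['orientation'],s['opening'])
E
```

```text
time_s: 6.95
eef_pos: [0.4936, -0.2328, 0.0627]
orientation: [0.043, 0.999, -0.0, 0.0]
wrist_force: [-0.3, -0.8, 3.8]
opening: 0.244
time_s: 7.7
eef_pos: [0.4952, -0.2336, 0.1955]
orientation: [0.043, 0.999, -0.001, 0.003]
wrist_force: [0.6, 0.9, -1.1]
opening: 0.242
[ 0.49218323 -0.23189878  0.19089914] [ 4.33762495e-02  9.99057879e-01  6.43607249e-04 -1.20047902e-03] 0.24481414408752145
```

View pics/wrist5.png

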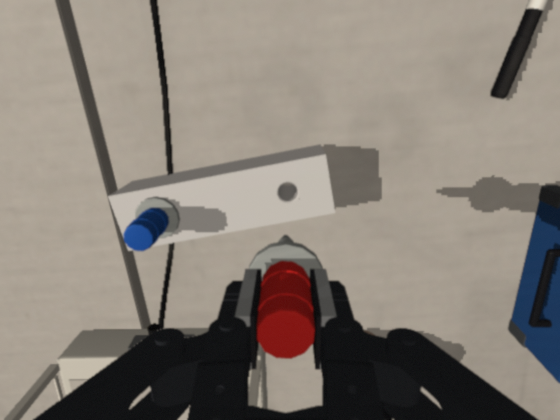

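View pics/side5.png

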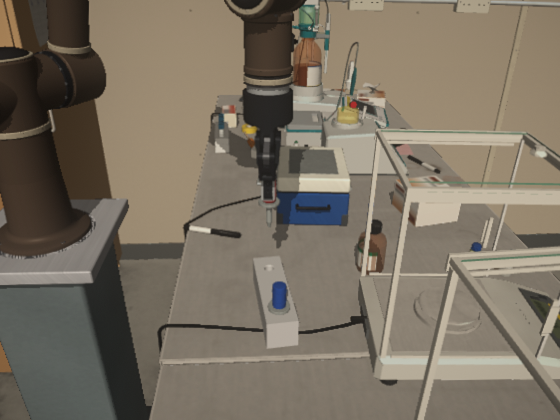

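```bash
python3 - <<'E'
from h import *
import pickle
from scipy.spatial.transform import Rotation as R
w0=pickle.load(open('c0.pkl','rb'))['wrist'];C=pickle.load(open('c5.pkl','rb'));w=C['wrist']
T0=np.eye(4);T0[:3,:3]=R.from_quat([7.07090492e-01,7.07122486e-01,-6.13676869e-04,-6.69979509e-04]).as_matrix();T0[:3,3]=[6.24367859e-01,1.56e-5,2.30286819e-01]
Tc=np.linalg.inv(T0)@w0['world_from_camera']
Tt=w['world_from_camera']@np.linalg.inv(Tc);print('tcp at cap',Tt[:3,3])
o,d=ray(w,286,236.5)
i=np.linalg.inv(Tt);o=i[:3,:3]@o+i[:3,3];d=i[:3,:3]@d
print('tip in tool',o+d*(0.058-o[2])/d[2])
cv2.imwrite('pics/z9.png',cv2.resize(w['color'][220:370,230:345,::-1],None,fx=5,fy=4*1.25,interpolation=cv2.INTER_CUBIC)[:600])
p=C['side'];cv2.imwrite('pics/z10.png',cv2.resize(p['color'][150:240,220:320,::-1],None,fx=6,fy=6,interpolation=cv2.INTER_CUBIC))
s=robot.state();print(s['eef_pos'],s['orientation'],s['dq'].round(3))
E
```

```text
tcp at cap [ 0.4954639  -0.23304894  0.19565344]
tip in tool [-8.13846724e-05  2.72907300e-04  5.80000000e-02]
[ 0.49218323 -0.23189878  0.19089914] [ 4.33762495e-02  9.99057879e-01  6.43607249e-04 -1.20047902e-03] [-0.001  0.014  0.012  0.001  0.001  0.001]
```

View pics/z9.png

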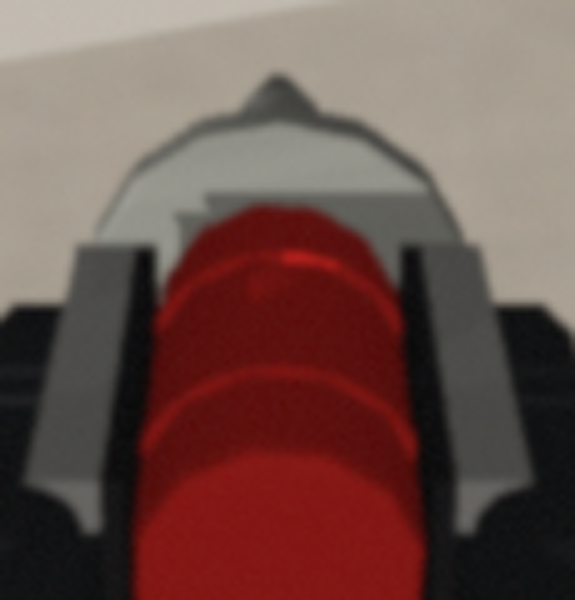

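View pics/z10.png

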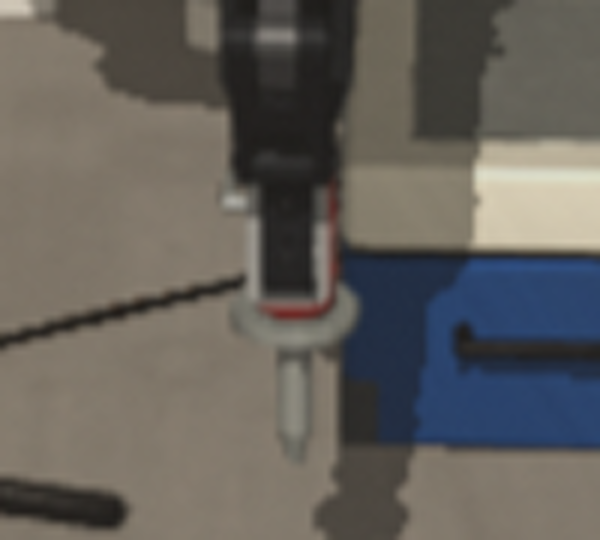

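```bash
python3 -m handwheel '[0,0,0,2,25,0,1, 0,0,0,5,65,0,1, 0,0,0,9,115,0,1, 0,0,0,13,165,0,1, 0,0,0,17,215,0,1, 0,0,0,21,265,0,1, 0,0,0,24,305,0,1, 0,0,0,26,330,0,1, 0,0,0,26,336,0,1, 0,0,0,26,336,20,1, 0,0,0,26,336,40,1, 0,0,0,26,336,40,1, 0,0,0,26,336,40,1, 0,0,0,26,336,40,1]'
python3 - <<'E'
from h import *
import pickle
C={n:cap(n,n+'6') for n in ['wrist','side','scene']};pickle.dump(C,open('c6.pkl','wb'))
w=C['wrist'];cv2.imwrite('pics/z11.png',cv2.resize(w['color'][180:360,205:365,::-1],None,fx=3.3,fy=3.3,interpolation=cv2.INTER_CUBIC)[:600])
for n,(x,y) in dict(side=(230,120),scene=(190,110)).items():
    p=C[n];cv2.imwrite(f'pics/z12{n}.png',cv2.resize(p['color'][y:y+100,x:x+100,::-1],None,fx=6,fy=6,interpolation=cv2.INTER_CUBIC))
s=robot.state();print(s['eef_pos'],s['orientation'],s['dq'].round(3),s['wrist_force'],s['opening'])
E
```

```text
time_s: 9.6
eef_pos: [0.4973, 0.1042, 0.1531]
orientation: [0.044, 0.999, 0.0, 0.001]
wrist_force: [1.0, -0.9, -0.4]
opening: 0.247
[0.49704004 0.10436008 0.15300004] [4.34436733e-02 9.99055644e-01 1.01418667e-04 6.76374261e-04] [ 0.002  0.002  0.004 -0.001 -0.001  0.001] [ 0.22620663  0.27221113 -0.93607761] 0.24896305712717262
```

View pics/z11.png

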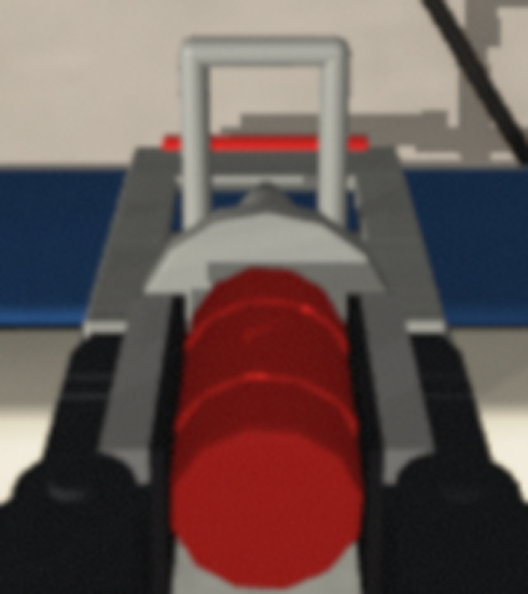

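View pics/z12side.png

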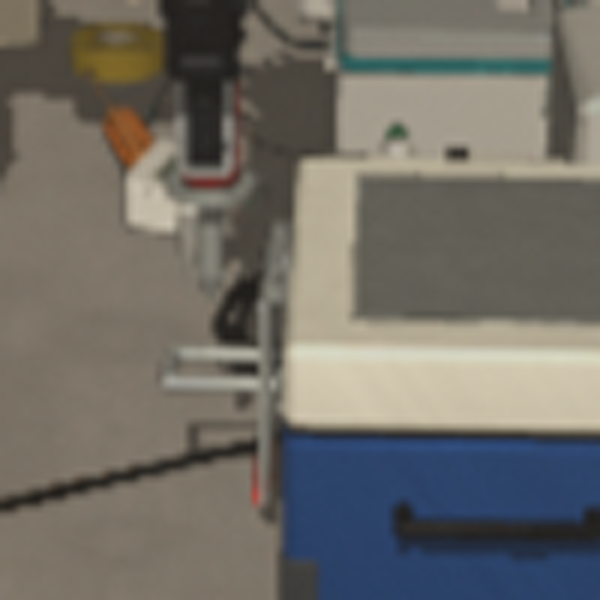

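View pics/z12scene.png

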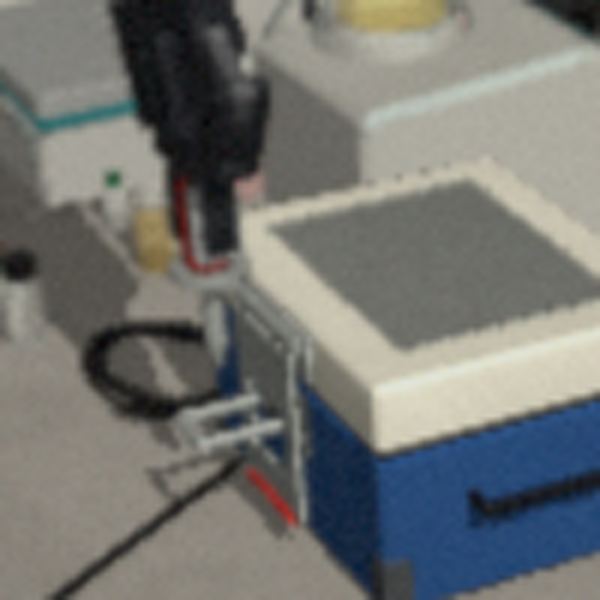

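```bash
python3 - <<'E'
from h import *
import pickle
C=pickle.load(open('c6.pkl','rb'))
s=C['side']
print('tip pred',(proj(s,[.497,.1044,.095])-[230,120])*6,'eye pred',(proj(s,[.4955,.1045,.065])-[230,120])*6)
E=np.array([.4955,.1045,.065]);x=np.array([.9962,-.0866,0]);y=np.array([.0866,.9962,0])
print('bar corners pred',(proj(s,[E-.014*x+.014*y,E-.014*x-.014*y])-[230,120])*6)
c=C['scene'];print('scene tip',(proj(c,[.497,.1044,.095])-[190,110])*6,'corners',(proj(c,[E-.014*x+.014*y,E-.014*x-.014*y])-[190,110])*6)
E
```

```text
tip pred [[207.26523996 296.50200978]] eye pred [[203.95276555 365.50764449]]
bar corners pred [[171.39200507 350.33228635]
 [166.6023239  379.60192663]]
scene tip [[212.65516294 364.75263186]] corners [[175.65050827 418.32257486]
 [198.14634834 444.31347103]]
```

```bash
python3 -m handwheel '[0,0,0,0,0,8,1, 0,0,0,0,0,16,1, 0,0,0,0,0,24,1, 0,0,0,0,0,32,1, 0,0,0,0,0,40,1, 0,0,0,0,0,48,1, 0,0,0,0,0,48,1, 0,0,0,0,0,48,1]'
python3 - <<'E'
from h import *
import pickle
C={n:cap(n,n+'7') for n in ['wrist','side']};w=C['wrist']
cv2.imwrite('pics/z13.png',cv2.resize(w['color'][180:360,205:365,::-1],None,fx=3.3,fy=3.3,interpolation=cv2.INTER_CUBIC)[:600])
p=C['side'];cv2.imwrite('pics/z14.png',cv2.resize(p['color'][120:220,230:330,::-1],None,fx=6,fy=6,interpolation=cv2.INTER_CUBIC))
s=robot.state();print(s['eef_pos'],s['wrist_force'])
E
```

```text
time_s: 10.75
eef_pos: [0.4967, 0.1044, 0.1044]
orientation: [0.043, 0.999, 0.0, 0.0]
wrist_force: [0.6, -0.5, -1.3]
opening: 0.243
[0.49692521 0.10446335 0.1046708 ] [-0.02460332  0.5424069  -0.53888448]
```

View pics/z13.png

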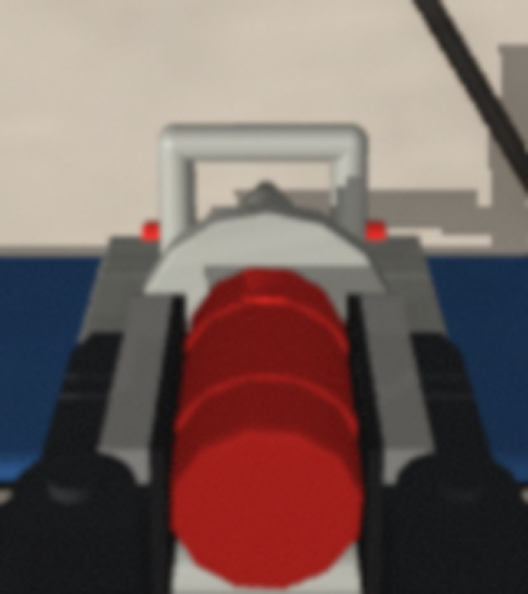

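View pics/z14.png

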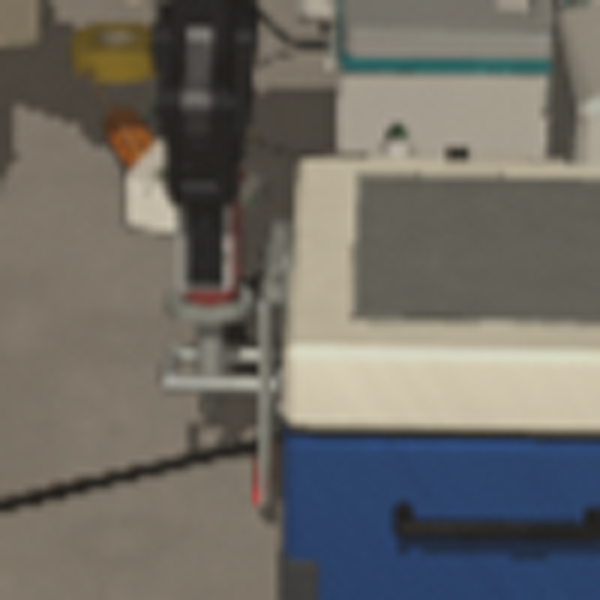

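The shank is inside the loop and the force is near zero. Lowering the rest of the way.

```bash
python3 -m handwheel '[0,0,0,0,0,5,1, 0,0,0,0,0,10,1, 0,0,0,0,0,15,1, 0,0,0,0,0,19,1, 0,0,0,0,0,21,1, 0,0,0,0,0,22,1, 0,0,0,0,0,22,1, 0,0,0,0,0,22,1]'
```

```text
time_s: 11.85
eef_pos: [0.4967, 0.1045, 0.0824]
orientation: [0.043, 0.999, 0.0, 0.0]
wrist_force: [0.2, -0.2, -0.3]
opening: 0.245
```

```bash
python3 -m handwheel '[0,0,0,0,0,0.5,1, 0,0,0,0,0,1,1, 0,0,0,0,0,1.5,1, 0,0,0,0,0,2,1, 0,0,0,0,0,2,1]'
```

```text
time_s: 12.48
eef_pos: [0.4966, 0.1044, 0.0806]
orientation: [0.043, 0.999, -0.0, -0.0]
wrist_force: [-1.3, 0.3, 3.4]
opening: 0.246
```

```bash
python3 -m handwheel '[0,0,0,0,0,0,0.4, 0,0,0,0,0,0,0.2, 0,0,0,0,0,0,0, 0,0,0,0,0,0,-0.2, 0,0,0,0,0,0,-0.2,0,0,0,0,0,0,-0.2]'
python3 - <<'E'
from h import *
C={n:cap(n,n+'8') for n in ['wrist','side']};w=C['wrist']
cv2.imwrite('pics/z15.png',cv2.resize(w['color'][180:360,205:365,::-1],None,fx=3.3,fy=3.3,interpolation=cv2.INTER_CUBIC)[:600])
p=C['side'];cv2.imwrite('pics/z16.png',cv2.resize(p['color'][120:220,230:330,::-1],None,fx=6,fy=6,interpolation=cv2.INTER_CUBIC))
E
```

```text
time_s: 13.22
eef_pos: [0.4965, 0.1044, 0.0802]
orientation: [0.043, 0.999, 0.0, -0.0]
wrist_force: [0.8, -0.9, -0.1]
opening: 0.599
```

View pics/z15.png

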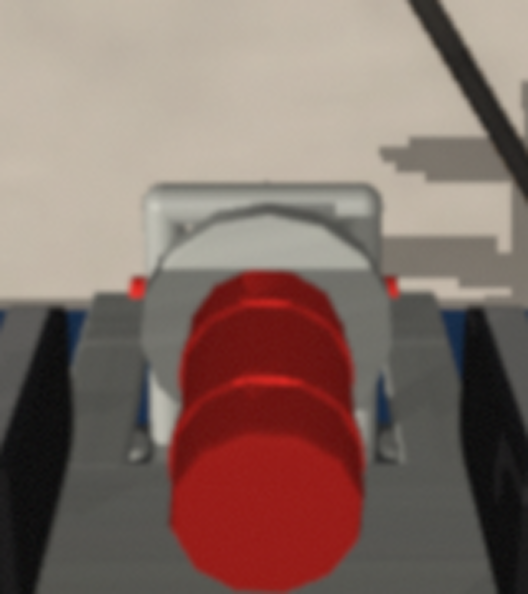

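View pics/z16.png

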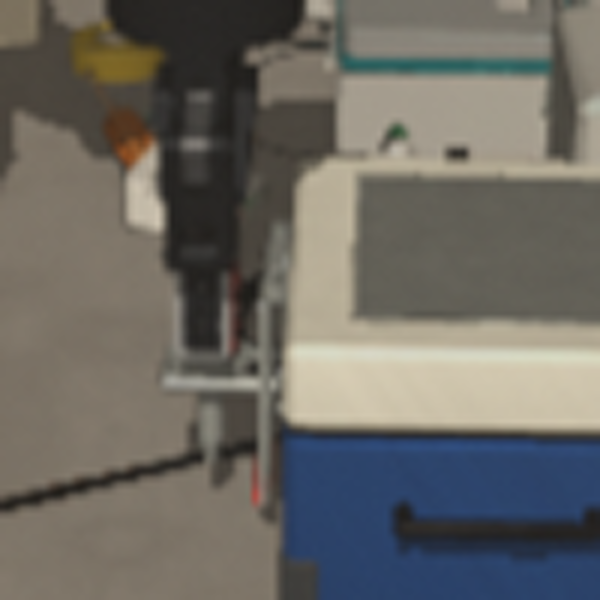

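The collar sits on the bars and the pin is upright with the fingers clear. I'll rise straight up and away.

```bash
python3 -m handwheel '[0,0,0,0,0,-10,-0.4, 0,0,0,0,0,-30,-0.4, 0,0,0,0,0,-60,-0.4, 0,0,0,0,0,-100,-0.4, 0,0,0,0,0,-140,-0.4, 0,0,0,0,0,-150,-0.4, 0,0,0,0,0,-150,-0.4, 0,0,0,0,0,-150,-0.4, 0,0,0,0,0,-150,-0.4]'
python3 - <<'E'
from h import *
C={n:cap(n,n+'9') for n in ['wrist','side','scene']};w=C['wrist']
for n in ['side','scene']:
    im=C[n]['color'].astype(int);r,g,b=im[...,0],im[...,1],im[...,2]
    for nm,m in [('red',(r>130)&(g<70)&(b<70)),('blue',(b>90)&(r<60)&(b-g>50))]:
        k,l,st,ce=cv2.connectedComponentsWithStats(m.astype(np.uint8))
        print(n,nm,[(st[i].tolist(),ce[i].round(1).tolist()) for i in range(1,k) if st[i][4]>20])
    print(n,'expected red centre',proj(C[n],[.4965,.1044,.093]))
a=cv2.resize(w['color'][100:300,200:370,::-1],(390,450));b=cv2.resize(C['side']['color'][120:220,230:320,::-1],(400,450));cv2.imwrite('pics/z17.png',np.hstack([a,b]))
print(robot.state()['wrist_force'],robot.state()['time_s'])
E
```

```text
time_s: 14.45
eef_pos: [0.4953, 0.1043, 0.2284]
orientation: [0.043, 0.999, -0.0, -0.002]
wrist_force: [0.7, 0.4, -0.4]
opening: 0.7
side red [([351, 102, 6, 6, 29], [353.2, 104.5]), ([260, 162, 9, 18, 129], [264.2, 170.1])]
side blue [([274, 287, 10, 22, 138], [278.5, 297.3])]
side expected red centre [[264.33845768 170.19637647]]
scene red [([222, 163, 9, 16, 104], [226.0, 170.8]), ([404, 196, 6, 5, 25], [406.6, 197.9])]
scene blue [([329, 254, 9, 20, 154], [333.1, 263.4])]
scene expected red centre [[225.34162858 171.49541741]]
[-0.58916753 -0.91061164  0.46221918] 14.6
```

View pics/z17.png

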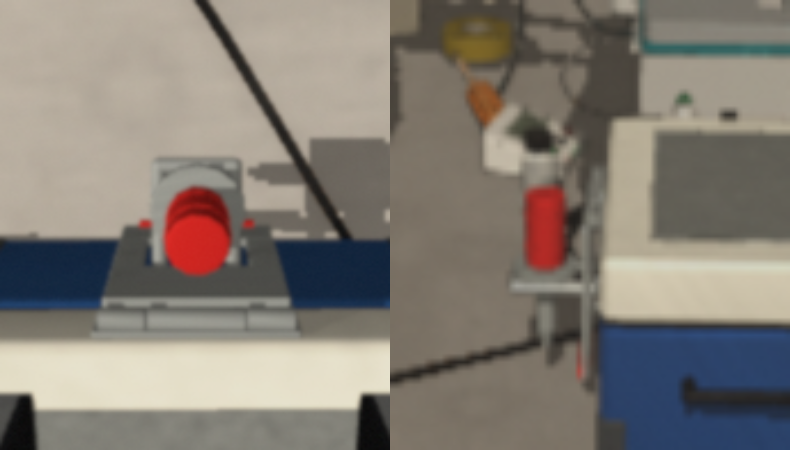

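The pin stands upright in the loop with its collar on the bars. Its red grip is at side (264,170), as predicted. The hasp is shut, the blue pin hasn't moved, and the gripper is clear, so I'm handing in.

```bash
python3 -c "
from rig import robot
print(robot.close_job())"
```

```text
the job is handed in; nothing more can be done
None
```

The chest is locked and the job is handed in, at about 14.6 s of the 51 s allowed. I pushed the hasp over from behind and it dropped shut. Then I took the red pin from the stand, lowered it through the staple until its collar touched the loop (about 3.4 N), let go and lifted clear.

- **Red pin:** it stands upright with its collar on the bars. Its grip was within about 1 px of the predicted spot in both the side and scene views.
- **Hasp:** it hangs flat on the chest front in the last pictures.
- **Blue pin:** it has not moved, with its image position the same to about 0.1 px.
- **Gripper:** it is about 15 cm above where it let go of the pin and touching nothing, with wrist force at noise level.

No check failed. The position estimates disagreed only by small amounts: the first red-pin fixes differed by up to about 6 mm, so I measured it again close up, and the loop centre varied by about 1 mm between views. `close_job` gives no verdict.

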